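# Float the flesher's spindle and close up its coupling

### The job

Get the flesher ready to couple up: push its spindle gently along its axis towards the motor until it comes up solid against its stop, then draw it the other way until it comes up solid again, keeping the push on either bronze stop under 25 N, and leave the spindle midway in the end float you felt and let go of it. Then slide the motor's coupling half along its shaft until its face just meets the orange spider, without shifting the spindle from mid-float, and let go. Leave everything else on the bench where it is.

Things in the scene. Friction and masses are not known exactly. Their poses are not given: they have to be found in the camera images.
- flesher: Bench flesher (round-knife machine, knife off): green base plate 150 x 500 mm, top 12 mm above the table, fixed. Origin on the table, mid-width. Its y axis is the direction of the shaft axis, which runs level 85 mm above the table straight over the line x = 0 of this frame: +y points to the green bearing housing and the knife nose, -y to the grey motor.
- housing_end (a point): Motor-side end of the green bearing housing, on the shaft axis. The housing is 60 mm in diameter and 93 mm long from here towards +y, fixed; a brass oil cup on its far half stands 46 mm above the axis. Two bronze thrust bushes faced with hard fibre (give under 1 mm at 15 N) sit inside, unseen; where they lie differs by over a centimetre from start to start.
- motor_front (a point): Front of the fixed grey motor's small boss (34 mm diameter), on the shaft axis; the motor behind it is 75 mm in diameter. The bare motor shaft, 14 mm in diameter, runs 86 mm from here towards +y.
- spindle_hub (a point): Centre, on the axis, of the spindle's aluminium coupling half: 40 mm diameter, 28 mm long, clear all round, can be gripped from above across its diameter. Fixed on the spindle, which only slides along the machine's y axis (no turning); seals drag on it with about 4.5 N and hold it where left. Its end float between the hidden stops is 8 to 16 mm; it starts at least 1 mm clear of both. The stops can only be felt.
- spider_face (a point): Point on the axis at the free face (towards the motor) of the orange six-legged coupling spider, 10 mm thick, that sits on the spindle's coupling half; 24 mm towards -y from spindle_hub and moving with it. A push on it of more than the spindle's drag (about 4.5 N) shifts the spindle. Axes as the flesher's.
- nose_flange (a point): Centre, on the axis, of the 48 mm steel flange (8 mm thick) at the +y end of the spindle; moves with the spindle. A 16 mm shaft joins it to the coupling half through the housing. An aluminium knife guard stands behind and beyond it.
- motor_hub (a point): Centre, on the axis, of the motor's aluminium coupling half: 40 mm diameter, 28 mm long, clear all round, can be gripped from above across its diameter. Its clamp is slack: it slides along the motor shaft (the machine's y axis) with about 1.5 N and stays where left. It starts drawn back towards the motor, 17 to 57 mm short of the spider.
- motor_hub_face (a point): Point on the axis at the motor coupling half's flat face, 14 mm towards +y from motor_hub. Three 9 mm jaws on it pass freely between the spider's legs; then the flat face comes to bear on the spider's face, and motor_hub_face and spider_face coincide. Axes as the flesher's.
- guard_cover: loose yellow sheet-metal coupling guard, an upside-down channel 72 x 100 x 54 mm with black slots, standing on the table on the far side of the machine; a bystander. Origin under its middle.
- arbor_nut: loose round flanged steel nut, 44 mm across, 20 mm high, on the table on the robot's side of the machine; a bystander. Origin under its middle.
- spanner: loose steel spanner lying on the table on the robot's side of the machine; a bystander. Origin under its middle.
- paper_cup: cream paper cup, 80 mm across, 95 mm high; a bystander beyond the machine. Origin under its middle.
- pin_jar: glass jar with a steel cap, 56 mm across, 70 mm high; a bystander beyond the machine. Origin under its middle.
- foam_block: orange foam block 75 x 60 x 30 mm; a bystander to the robot's right. Origin under its middle.
- small_form: straw-coloured foam form of a small animal on a dark wooden plaque 150 x 70 mm, about 72 mm high; a bystander beyond the machine. Origin under its middle.
- screwdriver: screwdriver lying to the robot's left; a bystander. Origin under its middle.

How it is judged (in metres and radians):
On the way, in this order (a step that is already met when the one before it is completed fails the run):
1. the spindle is pushed towards the motor and bears on its inner stop with at least 3 N (contact force between spindle_c0 and bushes_c0 above 3 N), for 0.2 s.
2. then the spindle is drawn away from the motor and bears on its outer stop with at least 3 N (contact force between spindle_c0 and bushes_c1 above 3 N), for 0.2 s.
3. then the spindle is left within 2 mm of the middle of its float, let go (y of spider_face in the frame of bushes between -0.002 and 0.002 m and contact force between the fingers and spindle below 0.1 N), for 0.3 s.
4. then the motor's coupling half is slid up until its face is within 1.5 mm of the spider's (y of motor_hub_face in the frame of spider_face between -0.0015 and 0.0015 m), for 0.2 s.
At the end, for the whole second after the job is handed in: The spindle rests within 2 mm of the middle between its two stops, and the face of the motor's coupling half is within 1.5 mm of the spider's face; both are let go and at rest (all of step 4 and y of spider_face in the frame of bushes between -0.002 and 0.002 m and linear speed of spindle below 0.005 m/s and contact force between the fingers and motor_half below 0.1 N); the robot touches nothing.
It fails at once if the spindle is driven against a thrust stop with more than 25 N (contact force between spindle_c0 and bushes_c0 above 25 N or contact force between spindle_c0 and bushes_c1 above 25 N).
It fails at once if a bystander is moved by more than 20 mm (distance of any of guard_cover, arbor_nut, spanner, paper_cup, pin_jar, foam_block, small_form, screwdriver from where it was at the start of the episode above 0.02 m).
It also fails if it takes over 54 s, if anything falls off the work surface, if the arm or the gripper's body presses on something with over 40 N, if the wrist force passes 120 N, or if a joint passes its speed limit or range.

### The arm

A 6-joint arm with a two-finger parallel gripper is mounted at the origin on the work surface. World frame = base frame: x ahead of the robot, y to its left, z up, the work surface at z = 0. Lengths are in mm, angles in rad, forces in N, time in s.
With the tool pointing down it reaches from about 350 to 975 mm from the base axis. Payload 4.9 kg.
Tool frame: the origin (TCP) lies between the finger pads; the fingertips stand 8 mm ahead of it and the grasp point (between the pads) lies 11 mm behind it; z points along the fingers, x is the direction in which the jaws open and shut, and the axes are right-handed (so a half turn about z gives the same grasp; the last joint's range is limited). The gripper opens to 85 mm and grips with 20 to 120 N. Pads are 22 mm wide; open, the fingers measure 114 mm over their backs; the gripper's body (76 mm by 85 mm) begins 54 mm behind the grasp point. The pads swing forward as they close: fully open they stand 13 mm farther back than shut.
Start: joints at [-1.423, 0.053, 1.613, -0, 1.476, -0.119], TCP at [164.774, -602.869, 239.304] pointing down, gripper open.
Joint ranges: [-3.01, 3.01], [-1.01, 2.22], [0.06, 2.58], [-1.02, 4.17], [0.09, 2.62], [-3.14, 3.14]. Speed limits (rad/s): [2.57, 2.57, 3.14, 3.14, 3.14, 3.14].

### API

Orientations are given as a unit quaternion [w, x, y, z].
In Python, from plant import get_state, get_image, get_calibration, job_done gives the robot as it stands.
- The arm moves only by the tool servo_tool, never from a script. Its argument "series" is one flat list of numbers, 7 for each row, row after row: the turn, a rotation vector about the world's x, y, z in rad, then the shift along the world's x, y, z in m, then the opening, from 0 (shut) to 1 (fully open). In form: [rx, ry, rz, x, y, z, grip, rx, ry, rz, x, y, z, grip, ...]. A call has exactly 10 rows; each row is the pose to reach, as a shift and turn from the pose commanded when the call began; what a row does not reach only later rows make up. A row lasts 1/12 s, in which the tool goes at most 41.7 mm and 7.16 degrees, less where a joint would pass 70% of its speed; a pose out of reach is approached as far as the arm can. A call with a gripper value outside its range is refused whole. The fingers move at their own pace and stop on an object; "newtons" is the grip in N (left out, the last holds). Time passes only in rows, so rows that repeat a pose let the fingers close, or fill a call up. It gives the time, the measured TCP pose, the force and the opening at its end, in the units of the state.
- get_state(): the state, without advancing time (a new reading comes with each control period).
- get_image(name): name is "scene" or "top"; returns (picture, depth): 384x512x3 uint8, red, green, blue; 384x512 float32, mm along the optical axis (not along the pixel's ray), 0 where there is no reading.
- get_calibration(name): a dict with "vertical_fov" (degrees; the focal length in pixels is half the picture's height over the tangent of half this angle, whatever the lens; pixels are square), "cx", "cy" (the principal point, pixels), "cam_to_world" (4x4, takes a point from camera to world coordinates). Camera axes: x right, y down, z forward; pixel columns grow to the right and rows downward; lengths in mm; the calibration is good to about 2 mm. A picture is of the moment at which its call begins. get_calibration takes no time and is no camera call.
- job_done(): hands the job in, once; it reports no verdict.
The state is a dict: "clock": time; "joint_positions": joint angles; "qvel": joint speeds; "effort": joint torques, N m; "position": TCP position; "ee_rot": TCP orientation; "ft_force": force on the tool from outside, world axes, zero at the start; "moment": the same for the moment, N m; "width": finger opening in mm.
Only numpy, scipy, OpenCV 4.12 (cv2) and the standard library are available. Lean on these libraries where they do the work, as an engineer would, in place of code of your own. Each camera call takes 0.05 s, during which the arm holds its last target.

## Working session

There is one attempt and no reset: what is moved stays moved. The work goes in short steps, Python scripts to look and compute and a tool call to move; the robot and the scene stay as the last step left them, time stands still between calls to the robot, and variables do not carry over. Pictures are saved under pics/ and viewed, and the job is handed in when it is done.

Besides the shell and the picture viewer there is one more tool, called after "Emit:" as name(argument=value, ...) on one line, values as JSON. servo_tool: Moves the arm, as the interface text tells. Its arguments: {"type":"object","properties":{"series":{"type":"array"},"newtons":{"type":"number"}},"required":["series"]}

```bash
mkdir -p pics; ls
cat > h.py <<'E'
import numpy as np,cv2
from plant import get_state,get_image,get_calibration
def cam(n):
    c=get_calibration(n); f=192/np.tan(np.radians(c["vertical_fov"]/2)); return f,c["cx"],c["cy"],np.array(c["cam_to_world"])
def ray(n,u,v):
    f,cx,cy,T=cam(n); d=T[:3,:3]@np.array([(u-cx)/f,(v-cy)/f,1]); return T[:3,3],d
def onz(n,u,v,z):
    o,d=ray(n,u,v); return o+d*(z-o[2])/d[2]
def pts(n,dep):
    f,cx,cy,T=cam(n); v,u=np.mgrid[0:384,0:512]
    P=np.stack([(u-cx)/f*dep,(v-cy)/f*dep,dep],-1)@T[:3,:3].T+T[:3,3]; P[dep==0]=np.nan; return P
def proj(n,p):
    f,cx,cy,T=cam(n); q=T[:3,:3].T@(np.array(p)-T[:3,3]); return cx+f*q[0]/q[2],cy+f*q[1]/q[2]
def st():
    s=get_state(); print({k:(np.round(s[k],4).tolist() if not isinstance(s[k],(str,)) else s[k]) for k in s})
E
python3 - <<'E'
from h import *
st()
for n in("scene","top"):
    im,d=get_image(n); np.savez(f"{n}0.npz",im=im,d=d)
    cv2.imwrite(f"pics/{n}0.png",cv2.resize(im[:,:,::-1],(800,600),interpolation=cv2.INTER_CUBIC)); c=get_calibration(n); print(c, (d==0).mean())
E
```

```text
pics
{'clock': 0.0, 'joint_positions': [-1.423, 0.0533, 1.6143, -0.0, 1.476, -0.119], 'qvel': [0.001, -0.0002, 0.0004, -0.0008, 0.0018, 0.0007], 'effort': [0.001, -39.3681, -37.0175, -0.0001, 0.0071, -0.0], 'position': [164.6923, -602.2703, 238.0497], 'ee_rot': [-0.0007, 0.7949, -0.6068, -0.0007], 'ft_force': [-0.6031, 0.1192, -0.1242], 'moment': [-0.0129, 0.0107, -0.0421], 'width': 85.5359}
{'vertical_fov': 48.98909562059654, 'cx': 258.7079075112335, 'cy': 194.95874380270112, 'cam_to_world': array([[ 5.04289087e-01,  5.90863349e-01, -6.29740439e-01,
         1.34482731e+03],
       [ 8.63518584e-01, -3.49529631e-01,  3.63544621e-01,
        -4.77847261e+02],
       [-5.30775082e-03, -7.27124157e-01, -6.86485461e-01,
         9.29900872e+02],
       [ 0.00000000e+00,  0.00000000e+00,  0.00000000e+00,
         1.00000000e+00]])} 0.0038808186848958335
{'vertical_fov': 52.55190834775576, 'cx': 256.46513538238014, 'cy': 188.26144773952623, 'cam_to_world': array([[ 9.22777819e-03, -9.94414087e-01,  1.05145006e-01,
         4.94273308e+02],
       [-9.99812073e-01, -1.09680541e-02, -1.59850053e-02,
        -3.40985526e+01],
       [ 1.70489506e-02, -1.04977740e-01, -9.94328420e-01,
         1.16377180e+03],
       [ 0.00000000e+00,  0.00000000e+00,  0.00000000e+00,
         1.00000000e+00]])} 0.003972371419270833
```

View pics/scene0.png

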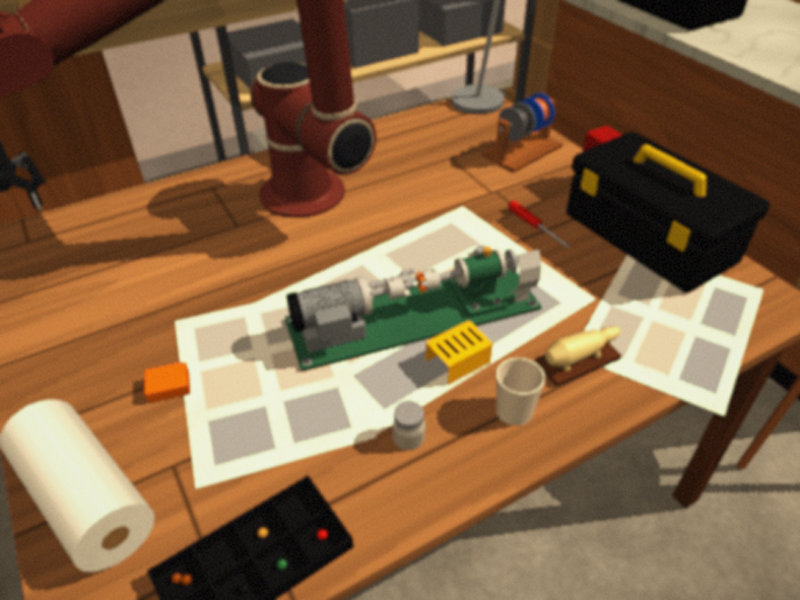

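View pics/top0.png

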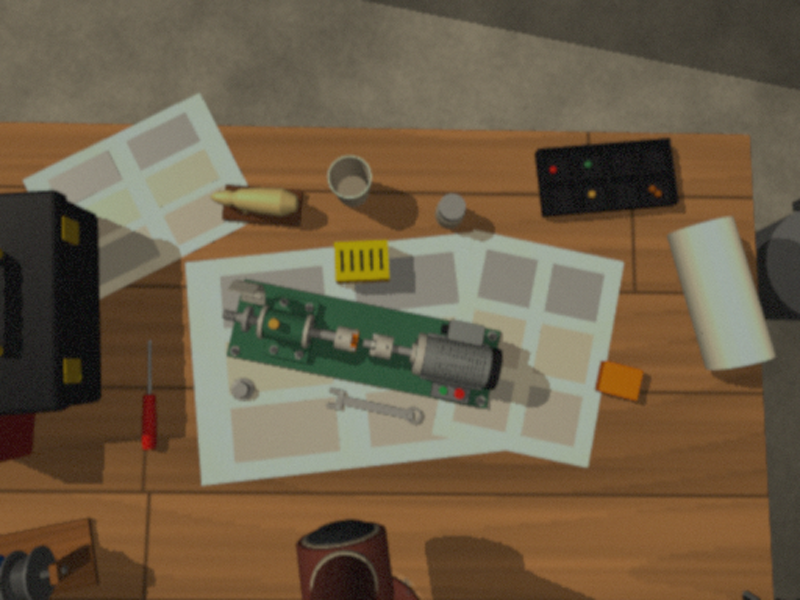

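Both views show the machine. In the top view (800 px scale) the spindle hub and orange spider are at about (348,340), the motor hub at (381,346), the motor at (458,360), and the housing at (285,325). The line between them gives the axis direction. Next I'll measure.

Run:
```python
from h import *
z=np.load("top0.npz"); im,d=z["im"],z["d"]; P=pts("top",d)
c=im[165:265,130:330]; cv2.imwrite("pics/topcrop.png",cv2.resize(c[:,:,::-1],(800,400),interpolation=cv2.INTER_CUBIC))
z2=np.load("scene0.npz"); c=z2["im"][150:240,175:355]; cv2.imwrite("pics/scenecrop.png",cv2.resize(c[:,:,::-1],(800,400),interpolation=cv2.INTER_CUBIC))
# plate: green, height ~12
hsv=cv2.cvtColor(im,cv2.COLOR_RGB2HSV); m=(hsv[...,0]>60)&(hsv[...,0]<90)&(hsv[...,1]>100)
m&=abs(P[...,2]-12)<10
q=P[m][:,:2].astype(np.float32); print(m.sum(),np.median(P[m][:,2])); r=cv2.minAreaRect(q); print(r,cv2.boxPoints(r))
# points in the machine box
c0=np.array(r[0]);w,h=r[1]; b=cv2.boxPoints(r)
e=[b[1]-b[0],b[2]-b[1]]; L=max(e,key=np.linalg.norm); y=L/np.linalg.norm(L); y=y*np.sign(y[1]); x=np.array([y[1],-y[0]]); print(y,np.degrees(np.arctan2(-y[0],y[1])))
Q=P[...,:2]-c0; X=Q@x;Y=Q@y;Z=P[...,2]
s=(abs(X)<90)&(abs(Y)<260)
for lo in range(-230,260,6):
    k=s&(Y>=lo)&(Y<lo+6)&(Z>50)&(abs(X)<45)
    if k.sum()>1:
        top=np.nanmax(Z[k]); kk=k&(Z>top-12); print(lo+3,k.sum(),"zmax %.0f x %.1f..%.1f"%(top,X[k].min(),X[k].max()), "xmean top %.1f"%X[kk].mean())
```

```text
2870 11.96542330755949
((606.0101318359375, -185.54644775390625), (347.3296813964844, 897.1193237304688), 23.00076675415039) [[ 270.88     159.49414]
 [ 621.42346 -666.30383]
 [ 941.14026 -530.58704]
 [ 590.5968   295.21094]]
[-0.39074343  0.9204997 ] 23.000763
31 5 zmax 112 x -44.6..-40.0 xmean top -42.3
37 6 zmax 112 x -44.0..-35.4 xmean top -40.1
43 11 zmax 112 x -44.4..-32.3 xmean top -38.2
49 15 zmax 113 x -44.8..-26.7 xmean top -36.1
55 16 zmax 114 x -43.8..-24.6 xmean top -34.7
61 21 zmax 113 x -44.2..-22.4 xmean top -33.4
67 17 zmax 111 x -44.6..-27.6 xmean top -37.2
73 18 zmax 110 x -44.0..-21.9 xmean top -40.7
79 17 zmax 97 x -44.5..-24.6 xmean top -32.9
85 7 zmax 98 x -44.9..-33.7 xmean top -39.7
91 5 zmax 101 x -42.8..-36.8 xmean top -41.7
97 7 zmax 107 x -44.3..-29.4 xmean top -42.0
103 12 zmax 108 x -44.7..-27.2 xmean top -40.6
109 11 zmax 113 x -44.1..-28.4 xmean top -38.1
115 18 zmax 119 x -44.5..-22.6 xmean top -38.8
121 18 zmax 118 x -44.9..-23.9 xmean top -36.8
127 12 zmax 121 x -43.9..-30.8 xmean top -37.4
133 11 zmax 120 x -44.7..-32.2 xmean top -39.1
139 6 zmax 
[... 224 characters left out ...]
zmax 103 x -40.7..-9.3 xmean top -19.5
175 26 zmax 108 x -35.1..-3.5 xmean top -20.3
181 30 zmax 107 x -39.5..1.6 xmean top -19.0
187 39 zmax 107 x -42.0..4.8 xmean top -19.1
193 37 zmax 108 x -38.9..7.1 xmean top -19.7
199 31 zmax 109 x -34.3..1.8 xmean top -17.7
205 23 zmax 106 x -31.1..-0.4 xmean top -13.5
211 22 zmax 93 x -26.3..5.0 xmean top -6.0
217 9 zmax 94 x -6.0..26.0 xmean top 5.9
223 16 zmax 104 x 10.2..27.4 xmean top 19.1
229 27 zmax 104 x 0.7..33.5 xmean top 16.3
235 35 zmax 108 x -6.2..35.5 xmean top 15.3
241 38 zmax 110 x -4.4..41.4 xmean top 16.4
247 37 zmax 109 x -2.2..41.9 xmean top 20.4
253 29 zmax 108 x -0.1..36.0 xmean top 21.1
259 17 zmax 107 x 5.4..36.4 xmean top 18.1
```

View pics/topcrop.png

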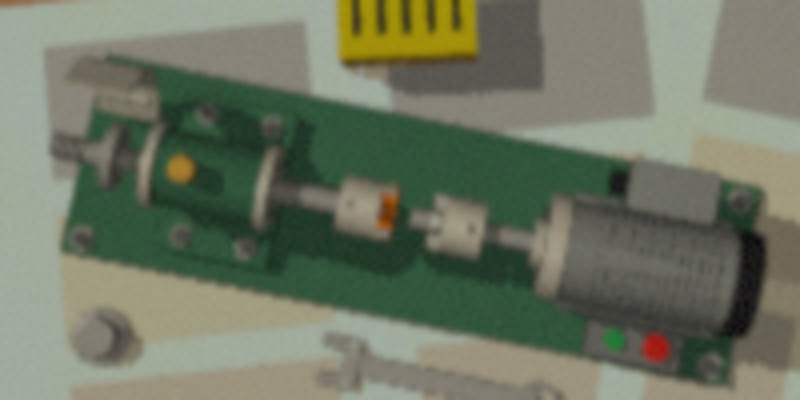

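View pics/scenecrop.png

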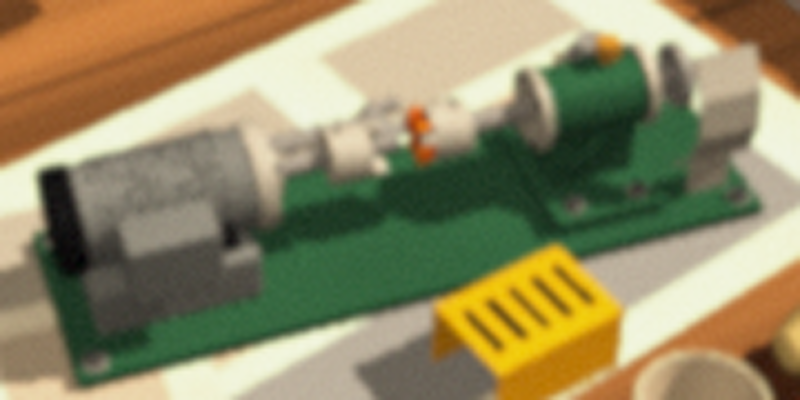

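The crops show the parts clearly. In the 4x top crop, the spindle hub body is at (362,208), the orange spider at (388,212), the motor hub at (462,228), and the free nose flange at (115,158). My first mask picked up other green pixels, so I'll keep only the largest blob.

Run:
```python
from h import *
z=np.load("top0.npz"); im,d=z["im"],z["d"]; P=pts("top",d)
hsv=cv2.cvtColor(im,cv2.COLOR_RGB2HSV); m=(hsv[...,0]>50)&(hsv[...,0]<95)&(hsv[...,1]>90)&(abs(P[...,2]-12)<12)
n,lab,s,_=cv2.connectedComponentsWithStats(m.astype(np.uint8)); k=1+np.argmax(s[1:,4]); m=lab==k
cs,_=cv2.findContours(m.astype(np.uint8),cv2.RETR_EXTERNAL,cv2.CHAIN_APPROX_NONE)
px=np.vstack([c[:,0] for c in cs])
q=np.array([onz("top",u,v,12)[:2] for u,v in px],np.float32)
r=cv2.minAreaRect(q); print(r); b=cv2.boxPoints(r); print(b)
c0=np.array(r[0]); e=[b[1]-b[0],b[2]-b[1]]; L=max(e,key=np.linalg.norm); y=L/np.linalg.norm(L); y=y*np.sign(y[1]); x=np.array([y[1],-y[0]]); print(y,np.degrees(np.arctan2(-y[0],y[1])))
Q=P[...,:2]-c0; X=Q@x;Y=Q@y;Z=P[...,2]
tab=[]
for lo in range(-250,260,5):
    k=(Y>=lo)&(Y<lo+5)&(Z>70)&(abs(X)<45)
    if k.sum()>2:
        top=np.nanmax(Z[k]); print(lo+2.5,k.sum(),"zmax %.0f x %.1f..%.1f mid %.1f"%(top,X[k].min(),X[k].max(),(X[k].min()+X[k].max())/2))
np.savez("fr.npz",c0=c0,x=x,y=y)
```

```text
((493.7242126464844, 77.25735473632812), (382.8575134277344, 60.641937255859375), 79.29203033447266)
[[ 428.36313 -105.20431]
 [ 487.94913 -116.47178]
 [ 559.0853   259.71902]
 [ 499.4993   270.98648]]
[0.18580332 0.9825869 ] -10.707972
-247.5 32 zmax 122 x 1.8..44.2 mid 23.0
-242.5 30 zmax 124 x 4.0..43.5 mid 23.7
-237.5 30 zmax 124 x 3.1..44.5 mid 23.8
-232.5 29 zmax 125 x 1.8..44.2 mid 23.0
-227.5 28 zmax 123 x 3.9..43.0 mid 23.5
-222.5 33 zmax 125 x 3.0..44.5 mid 23.7
-217.5 31 zmax 124 x 1.8..43.5 mid 22.6
-212.5 25 zmax 125 x 3.5..43.0 mid 23.3
-207.5 30 zmax 123 x 3.0..44.5 mid 23.8
-202.5 30 zmax 123 x 4.7..43.5 mid 24.1
-197.5 27 zmax 124 x 3.5..44.6 mid 24.1
-192.5 29 zmax 125 x 2.9..44.0 mid 23.4
-187.5 28 zmax 123 x 4.7..43.5 mid 24.1
-182.5 30 zmax 124 x 2.8..44.6 mid 23.7
-177.5 28 zmax 126 x 5.1..44.1 mid 24.6
-172.5 28 zmax 121 x 4.5..43.1 mid 23.8
-167.5 28 zmax 125 x 5.7..44.5 mid 25.1
-162.5 29 zmax 124 x 4.7..43.5 mid 24.1
-157.5 29 zmax 126 x 3.6..42.5 mid 23.0
-152.5 32 zmax 124 x 3.0..44.5 mid 23.8
-147.5 20 zmax 109 x 15.9..43.9 mid 29.9
-142.5 13 zmax 102 x 2
[... 1887 characters left out ...]
.6
112.5 21 zmax 114 x 14.2..43.8 mid 29.0
117.5 21 zmax 117 x 13.6..44.7 mid 29.2
122.5 29 zmax 117 x 12.1..44.2 mid 28.2
127.5 11 zmax 117 x 11.6..43.8 mid 27.7
132.5 4 zmax 94 x 32.4..43.7 mid 38.1
137.5 7 zmax 96 x 34.0..43.1 mid 38.6
142.5 10 zmax 95 x 33.5..44.8 mid 39.2
147.5 31 zmax 111 x 18.0..44.9 mid 31.4
152.5 21 zmax 112 x 17.4..44.4 mid 30.9
157.5 7 zmax 112 x 16.9..43.3 mid 30.1
162.5 9 zmax 99 x 29.8..43.0 mid 36.4
167.5 7 zmax 95 x 34.1..44.7 mid 39.4
172.5 9 zmax 96 x 33.0..44.2 mid 38.6
177.5 8 zmax 95 x 32.5..43.1 mid 37.8
182.5 9 zmax 96 x 33.5..44.7 mid 39.1
187.5 7 zmax 96 x 33.0..44.2 mid 38.6
192.5 8 zmax 95 x 34.6..43.2 mid 38.9
197.5 4 zmax 93 x 34.0..42.1 mid 38.1
```

Run:
```python
from h import *
fr=np.load("fr.npz"); c0,x,y=fr["c0"],fr["x"],fr["y"]
for n in("top","scene"):
    z=np.load(n+"0.npz"); im,d=z["im"],z["d"]; P=pts(n,d)
    cc=c0+40*x
    for it in range(3):
        Q=P[...,:2]-cc; X=Q@x;Y=Q@y;Z=P[...,2]
        yy=[];mm=[];zz=[]
        for lo in range(-180,165,3):
            k=(Y>=lo)&(Y<lo+3)&(Z>70)&(abs(X)<(28 if lo>-150 else 45))
            if k.sum()>4: yy.append(lo+1.5); mm.append((X[k].min()+X[k].max())/2 if n=="top" else np.nan); zz.append(Z[k].max())
        if n=="top":
            yy=np.array(yy);mm=np.array(mm);s=(yy<38)&(yy>-140);s2=s
            p=np.polyfit(yy[s2],mm[s2],1); r=mm[s2]-np.polyval(p,yy[s2]); p=np.polyfit(yy[s2][abs(r)<2],mm[s2][abs(r)<2],1); print("fit",p,r.std())
            cc=cc+x*p[1]; y=y+x*p[0]; y/=np.linalg.norm(y); x=np.array([y[1],-y[0]])
    print(n,cc,y,np.degrees(np.arctan2(-y[0],y[1])))
    Q=P[...,:2]-cc; X=Q@x;Y=Q@y;Z=P[...,2]
    # axial profile near top of axis using Z
    for name,a,b in(("mhub",-125,-60),("shub",-60,10)):
        k=(Y>a)&(Y<b)&(Z>100)&(abs(X)<14); v=np.sort(Y[k]); print(name,k.sum(),"Y range",v[[0,1,2]],v[[-3,-2,-1]],"Xmid",X[k].mean(),"zmax",np.percentile(Z[k],[50,95]))
    k=(abs(X)<25)&(Y>-60)&(Y<10)&(Z>70); print("hub X",X[k].min(),X[k].max())
    hsv=cv2.cvtColor(im,cv2.COLOR_RGB2HSV); o=(hsv[...,0]<14)&(hsv[...,1]>170)&(abs(X)<30)&(abs(Y)<80)&(Z>60); print("orange",o.sum(),Y[o].min(),Y[o].max(),Y[o].mean())
    np.savez("fr2_%s.npz"%n,cc=cc,x=x,y=y)
```

```text
fit [ 0.00238625 -0.43654085] 0.8633086557758296
fit [4.66831803e-05 7.11530187e-03] 0.8643960083834225
fit [3.37232496e-08 4.14436367e-06] 0.8644028581363938
top [532.60574386  69.90499325] [0.18819337 0.98213199] -10.847370254836697
mhub 101 Y range [-107.05102861 -106.50837811 -106.46758369] [-72.59963474 -70.74576226 -70.38538099] Xmid 0.7240374207481435 zmax [103.44385628 107.10918164]
shub 109 Y range [-44.63575542 -44.25913285 -44.11699616] [-7.91476736 -7.81055893 -7.07445006] Xmid -0.149122591276611 zmax [103.21806319 108.04211177]
hub X -19.468299853793912 20.027544495368975
orange 12 -44.259132852089444 -37.33521165297595 -39.70247449827169
scene [533.00949242  69.72961981] [0.18819337 0.98213199] -10.847370254836697
mhub 56 Y range [-107.4143068  -106.87741361 -106.71656455] [-73.68800254 -72.83339382 -72.63797072] Xmid 3.6304744753824147 zmax [103.83208769 107.21053805]
shub 60 Y range [-45.72560726 -43.19514486 -42.67964849] [-8.87770053 -7.5635213  -7.4042553 ] Xmid 3.938372556647393 zmax [103.27073379 106.38196678]
hub X -14.215186506759737 23.799662462094236
orange 28 -45.72560725829649 -34.20300636954318 -42.04408889366986
```

Both cameras agree: the axis runs through (532.6, 69.9) with direction (0.188, 0.982), a yaw of -10.85°. The spindle hub is at about y = -21.3 along it, which is world (528.6, 49.0). The motor hub is at about -93.3, world (515.0, -21.7). The total lengths (38 and 37 mm) and the heights match the given sizes. Moving in now.

Emit:
servo_tool(series=[0, 0, 0.0557, 0.0182, 0.0326, 0, 1, 0, 0, 0.1114, 0.0364, 0.0652, 0, 1, 0, 0, 0.1671, 0.0546, 0.0978, 0, 1, 0, 0, 0.2228, 0.0728, 0.1304, 0, 1, 0, 0, 0.2785, 0.091, 0.163, 0, 1, 0, 0, 0.3342, 0.1092, 0.1956, 0, 1, 0, 0, 0.3899, 0.1274, 0.2282, 0, 1, 0, 0, 0.4456, 0.1456, 0.2608, 0, 1, 0, 0, 0.5013, 0.1638, 0.2934, 0, 1, 0, 0, 0.557, 0.182, 0.326, 0, 1], newtons=20)

```text
clock: 0.93
position: [347.0, -275.0, 238.9]
ee_rot: [-0.0, 0.931, -0.364, -0.0]
ft_force: [0.5, -0.0, 0.5]
width: 85.3
```

Emit:
servo_tool(series=[0, 0, 0.0557, 0.0182, 0.0326, 0, 1, 0, 0, 0.1114, 0.0364, 0.0652, 0, 1, 0, 0, 0.1671, 0.0546, 0.0978, 0, 1, 0, 0, 0.2228, 0.0728, 0.1304, 0, 1, 0, 0, 0.2785, 0.091, 0.163, 0, 1, 0, 0, 0.3342, 0.1092, 0.1956, 0, 1, 0, 0, 0.3899, 0.1274, 0.2282, 0, 1, 0, 0, 0.4456, 0.1456, 0.2608, -0.01, 1, 0, 0, 0.5013, 0.1638, 0.2934, -0.02, 1, 0, 0, 0.557, 0.182, 0.326, -0.04, 1])

```text
clock: 1.77
position: [530.2, 50.6, 201.2]
ee_rot: [-0.0, 0.996, -0.093, 0.002]
ft_force: [0.4, -1.6, -0.3]
width: 85.5
```

Emit:
servo_tool(series=[0, 0, 0, 0, 0, -0.02, 1, 0, 0, 0, 0, 0, -0.045, 1, 0, 0, 0, 0, 0, -0.07, 1, 0, 0, 0, 0, 0, -0.09, 1, 0, 0, 0, 0, 0, -0.108, 1, 0, 0, 0, 0, 0, -0.12, 1, 0, 0, 0, 0, 0, -0.127, 1, 0, 0, 0, 0, 0, -0.128, 1, 0, 0, 0, 0, 0, -0.128, 1, 0, 0, 0, 0, 0, -0.128, 1])

```text
clock: 2.6
position: [529.4, 48.5, 72.9]
ee_rot: [-0.0, 0.995, -0.095, 0.001]
ft_force: [-0.7, -0.6, 0.4]
width: 85.2
```

Run:
```python
from h import *
st()
for n,(a,b,c,d_) in(("scene",(110,260,165,365)),("top",(145,265,130,330))):
    im,d=get_image(n); np.savez(f"{n}1.npz",im=im,d=d)
    k=im[a:b,c:d_]; cv2.imwrite(f"pics/{n}1.png",cv2.resize(k[:,:,::-1],None,fx=4,fy=4,interpolation=cv2.INTER_CUBIC))
```

```text
{'clock': 2.6, 'joint_positions': [-0.0487, -0.0049, 1.965, 0.0, 1.1794, 0.1414], 'qvel': [0.0011, -0.0104, -0.0057, 0.0004, -0.0007, -0.0014], 'effort': [0.0114, -31.809, -32.0476, 0.0001, 0.0164, 0.0], 'position': [529.4133, 48.511, 72.8987], 'ee_rot': [-0.0001, 0.9955, -0.0949, 0.0011], 'ft_force': [-0.6507, -0.6014, 0.3573], 'moment': [0.0015, -0.0308, 0.0063], 'width': 85.1843}
```

View pics/scene1.png

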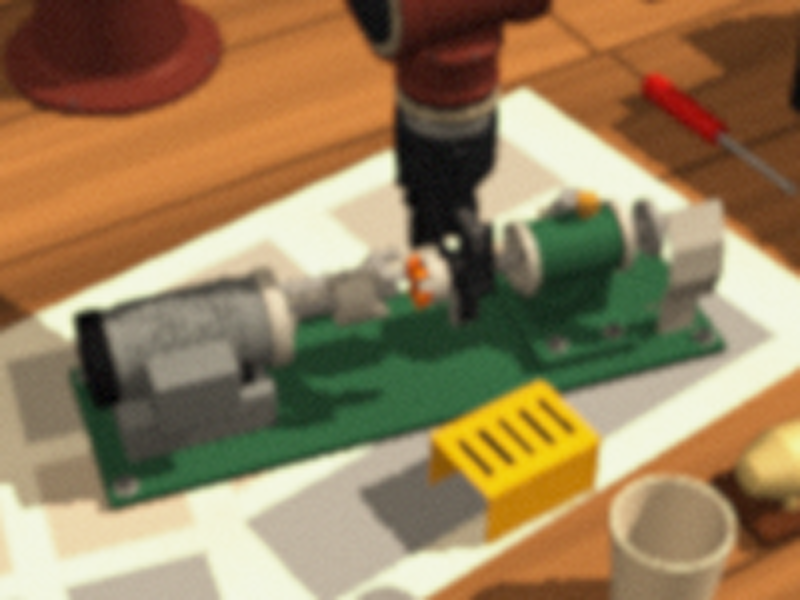

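View pics/top1.png

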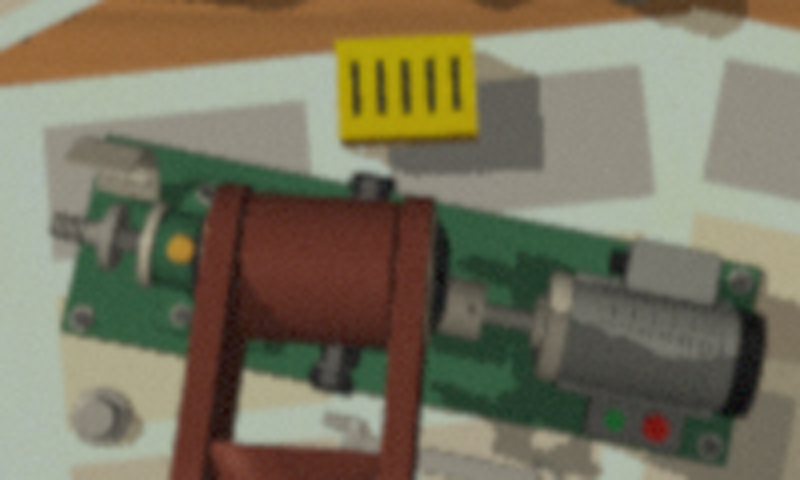

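The fingers straddle the spindle hub at around (465,265) in the scene crop, clear of the spider at (418,280) and of the housing. I'll grip with the minimum force.

Emit:
servo_tool(series=[0, 0, 0, 0, 0, 0, 0.7, 0, 0, 0, 0, 0, 0, 0.55, 0, 0, 0, 0, 0, 0, 0.5, 0, 0, 0, 0, 0, 0, 0.45, 0, 0, 0, 0, 0, 0, 0.4, 0, 0, 0, 0, 0, 0, 0.3, 0, 0, 0, 0, 0, 0, 0.2, 0, 0, 0, 0, 0, 0, 0.1, 0, 0, 0, 0, 0, 0, 0, 0, 0, 0, 0, 0, 0, 0], newtons=20)

```text
clock: 3.53
position: [528.6, 48.6, 71.9]
ee_rot: [0.0, 0.995, -0.095, 0.0]
ft_force: [-1.7, -0.6, 4.6]
width: 39.6
```

```bash
cat > q.py <<'E'
from h import *
s=get_state(); f=np.load("fr2_top.npz"); F=np.array(s["ft_force"]); p=np.array(s["position"]);c=f["cc"]
print("t %.2f along %.2f across %.2f z %.2f | Fy %.2f Fx %.2f Fz %.2f w %.1f"%(s["clock"],(p[:2]-c)@f["y"],(p[:2]-c)@f["x"],p[2],F[:2]@f["y"],F[:2]@f["x"],F[2],s["width"]), np.round(s["moment"],3))
E
python3 q.py; python3 q.py
```

```text
t 3.53 along -21.69 across 0.12 z 71.94 | Fy -0.90 Fx -1.60 Fz 4.57 w 39.6 [-0.018  0.118  0.018]
t 3.53 along -21.69 across 0.12 z 71.94 | Fy -0.90 Fx -1.60 Fz 4.57 w 39.6 [-0.018  0.118  0.018]
```

Emit:
servo_tool(series=[0, 0, 0, -4e-05, -0.0002, 0, 0, 0, 0, 0, -8e-05, -0.0004, 0, 0, 0, 0, 0, -0.00011, -0.0006, 0, 0, 0, 0, 0, -0.00015, -0.0008, 0, 0, 0, 0, 0, -0.00019, -0.00098, 0, 0, 0, 0, 0, -0.00019, -0.00098, 0, 0, 0, 0, 0, -0.00019, -0.00098, 0, 0, 0, 0, 0, -0.00019, -0.00098, 0, 0, 0, 0, 0, -0.00019, -0.00098, 0, 0, 0, 0, 0, -0.00019, -0.00098, 0, 0])

```text
clock: 4.37
position: [528.6, 48.3, 72.0]
ee_rot: [-0.001, 0.995, -0.095, 0.0]
ft_force: [-0.3, 3.8, 4.3]
width: 39.2
```

```bash
python3 q.py
```

```text
t 4.37 along -21.98 across 0.18 z 71.97 | Fy 3.67 Fx -1.00 Fz 4.34 w 39.2 [0.639 0.064 0.018]
```

Emit:
servo_tool(series=[0, 0, 0, -6e-05, -0.00033, 0, 0, 0, 0, 0, -0.00013, -0.00066, 0, 0, 0, 0, 0, -0.00019, -0.00098, 0, 0, 0, 0, 0, -0.00025, -0.0013, 0, 0, 0, 0, 0, -0.00031, -0.00163, 0, 0, 0, 0, 0, -0.00038, -0.00196, 0, 0, 0, 0, 0, -0.00038, -0.00196, 0, 0, 0, 0, 0, -0.00038, -0.00196, 0, 0, 0, 0, 0, -0.00038, -0.00196, 0, 0, 0, 0, 0, -0.00038, -0.00196, 0, 0])

```text
clock: 5.2
position: [528.2, 46.3, 72.0]
ee_rot: [-0.001, 0.995, -0.095, 0.0]
ft_force: [-0.1, 5.0, 5.4]
width: 39.7
```

```bash
python3 q.py
```

```text
t 5.20 along -24.02 across 0.14 z 71.97 | Fy 4.88 Fx -1.00 Fz 5.43 w 39.7 [ 0.697  0.083 -0.01 ]
```

Emit:
servo_tool(series=[0, 0, 0, -6e-05, -0.00033, 0, 0, 0, 0, 0, -0.00013, -0.00066, 0, 0, 0, 0, 0, -0.00019, -0.00098, 0, 0, 0, 0, 0, -0.00025, -0.0013, 0, 0, 0, 0, 0, -0.00031, -0.00163, 0, 0, 0, 0, 0, -0.00038, -0.00196, 0, 0, 0, 0, 0, -0.00038, -0.00196, 0, 0, 0, 0, 0, -0.00038, -0.00196, 0, 0, 0, 0, 0, -0.00038, -0.00196, 0, 0, 0, 0, 0, -0.00038, -0.00196, 0, 0])

```text
clock: 6.03
position: [527.9, 44.3, 72.0]
ee_rot: [-0.001, 0.995, -0.095, 0.0]
ft_force: [-0.6, 4.3, 5.1]
width: 39.5
```

```bash
python3 q.py
```

```text
t 6.03 along -26.00 across 0.16 z 71.97 | Fy 4.13 Fx -1.36 Fz 5.10 w 39.5 [0.643 0.095 0.019]
```

Emit:
servo_tool(series=[0, 0, 0, -6e-05, -0.00033, 0, 0, 0, 0, 0, -0.00013, -0.00066, 0, 0, 0, 0, 0, -0.00019, -0.00098, 0, 0, 0, 0, 0, -0.00025, -0.0013, 0, 0, 0, 0, 0, -0.00031, -0.00163, 0, 0, 0, 0, 0, -0.00038, -0.00196, 0, 0, 0, 0, 0, -0.00038, -0.00196, 0, 0, 0, 0, 0, -0.00038, -0.00196, 0, 0, 0, 0, 0, -0.00038, -0.00196, 0, 0, 0, 0, 0, -0.00038, -0.00196, 0, 0])

```text
clock: 6.87
position: [527.5, 42.3, 72.0]
ee_rot: [-0.001, 0.995, -0.095, 0.0]
ft_force: [-1.4, 4.4, 5.4]
width: 39.2
```

```bash
python3 q.py
```

```text
t 6.87 along -28.03 across 0.16 z 71.97 | Fy 4.02 Fx -2.23 Fz 5.39 w 39.2 [0.64  0.066 0.023]
```

Emit:
servo_tool(series=[0, 0, 0, -6e-05, -0.00033, 0, 0, 0, 0, 0, -0.00013, -0.00066, 0, 0, 0, 0, 0, -0.00019, -0.00098, 0, 0, 0, 0, 0, -0.00025, -0.0013, 0, 0, 0, 0, 0, -0.00031, -0.00163, 0, 0, 0, 0, 0, -0.00038, -0.00196, 0, 0, 0, 0, 0, -0.00038, -0.00196, 0, 0, 0, 0, 0, -0.00038, -0.00196, 0, 0, 0, 0, 0, -0.00038, -0.00196, 0, 0, 0, 0, 0, -0.00038, -0.00196, 0, 0])

```text
clock: 7.7
position: [527.1, 40.4, 72.0]
ee_rot: [-0.001, 0.995, -0.095, 0.0]
ft_force: [-0.8, 4.0, 5.0]
width: 39.1
```

```bash
python3 q.py
```

```text
t 7.70 along -30.04 across 0.16 z 71.97 | Fy 3.73 Fx -1.55 Fz 4.99 w 39.1 [0.67  0.039 0.086]
```

Emit:
servo_tool(series=[0, 0, 0, -6e-05, -0.00033, 0, 0, 0, 0, 0, -0.00013, -0.00066, 0, 0, 0, 0, 0, -0.00019, -0.00098, 0, 0, 0, 0, 0, -0.00025, -0.0013, 0, 0, 0, 0, 0, -0.00031, -0.00163, 0, 0, 0, 0, 0, -0.00038, -0.00196, 0, 0, 0, 0, 0, -0.00038, -0.00196, 0, 0, 0, 0, 0, -0.00038, -0.00196, 0, 0, 0, 0, 0, -0.00038, -0.00196, 0, 0, 0, 0, 0, -0.00038, -0.00196, 0, 0])

```text
clock: 8.53
position: [527.0, 39.9, 72.0]
ee_rot: [-0.002, 0.995, -0.095, 0.001]
ft_force: [0.4, 10.5, 4.3]
width: 39.5
```

```bash
python3 q.py
python3 - <<'E'
from h import *
im,d=get_image("scene"); np.savez("scene2.npz",im=im,d=d)
f=np.load("fr2_top.npz")
for n in("scene0","scene1","scene2"):
    z=np.load(n+".npz"); im,d=z["im"],z["d"]; P=pts("scene",d); X=(P[...,:2]-f["cc"])@f["x"];Y=(P[...,:2]-f["cc"])@f["y"];Z=P[...,2]
    hsv=cv2.cvtColor(im,cv2.COLOR_RGB2HSV); o=(hsv[...,0]<14)&(hsv[...,1]>150)&(abs(X)<30)&(abs(Y)<90)&(Z>60); v,u=np.nonzero(o)
    k=(Y>125)&(Y<170)&(Z>100)&(abs(X)<15); print(n,o.sum(),Y[o].min(),np.median(Y[o]),u.mean(),v.mean(),"flange",k.sum(),Y[k].min(),Y[k].mean(),Y[k].max())
E
```

```text
t 8.53 along -30.49 across 0.14 z 71.97 | Fy 10.42 Fx -1.54 Fz 4.27 w 39.5 [ 1.481 -0.134  0.018]
scene0 34 -45.92169351375082 -42.039191554141865 269.05882352941177 179.85294117647058 flange 26 125.24268531233795 147.52760434500883 156.344753290498
scene1 996 -88.37872222367602 -26.474137905975205 276.6315261044177 102.66265060240964 flange 27 126.15636434541025 147.1304296331125 156.8681354263504
scene2 957 -89.99240349584323 -33.250339570951276 274.0992685475444 104.19226750261232 flange 24 138.9171076433825 142.39846546532917 148.42443499640083
```

The spindle has come solid: 10.4 N at along = -30.5, against about 4 N while sliding. The flange moved with it, so the grip isn't slipping. I'll push 0.5 mm more to confirm the stop and hold it.

Emit:
servo_tool(series=[0, 0, 0, -5e-05, -0.00025, 0, 0, 0, 0, 0, -9e-05, -0.00049, 0, 0, 0, 0, 0, -9e-05, -0.00049, 0, 0, 0, 0, 0, -9e-05, -0.00049, 0, 0, 0, 0, 0, -9e-05, -0.00049, 0, 0, 0, 0, 0, -9e-05, -0.00049, 0, 0, 0, 0, 0, -9e-05, -0.00049, 0, 0, 0, 0, 0, -9e-05, -0.00049, 0, 0, 0, 0, 0, -9e-05, -0.00049, 0, 0, 0, 0, 0, -9e-05, -0.00049, 0, 0])

```text
clock: 9.42
position: [527.0, 39.9, 72.0]
ee_rot: [-0.003, 0.995, -0.095, 0.001]
ft_force: [1.7, 12.1, 3.3]
width: 39.5
```

```bash
python3 q.py
```

```text
t 9.42 along -30.51 across 0.19 z 72.02 | Fy 12.16 Fx -0.63 Fz 3.28 w 39.5 [ 1.735 -0.211 -0.061]
```

Inner stop confirmed: the tool didn't move and the force rose to 12 N. Now I'll draw it the other way, 9 mm commanded, of which about 2.7 mm is elastic unloading.

Emit:
servo_tool(series=[0, 0, 0, 0.00024, 0.00126, 0, 0, 0, 0, 0, 0.00048, 0.00253, 0, 0, 0, 0, 0, 0.00072, 0.00379, 0, 0, 0, 0, 0, 0.00097, 0.00505, 0, 0, 0, 0, 0, 0.00121, 0.00631, 0, 0, 0, 0, 0, 0.00145, 0.00758, 0, 0, 0, 0, 0, 0.00169, 0.00884, 0, 0, 0, 0, 0, 0.00169, 0.00884, 0, 0, 0, 0, 0, 0.00169, 0.00884, 0, 0, 0, 0, 0, 0.00169, 0.00884, 0, 0])

```text
clock: 10.25
position: [528.0, 44.8, 72.0]
ee_rot: [0.002, 0.995, -0.095, -0.0]
ft_force: [-2.2, -3.2, 6.8]
width: 39.7
```

```bash
python3 q.py
```

```text
t 10.25 along -25.53 across 0.18 z 71.99 | Fy -3.59 Fx -1.60 Fz 6.81 w 39.7 [-0.432  0.349  0.027]
```

Emit:
servo_tool(series=[0, 0, 0, 6e-05, 0.00033, 0, 0, 0, 0, 0, 0.00013, 0.00066, 0, 0, 0, 0, 0, 0.00019, 0.00098, 0, 0, 0, 0, 0, 0.00025, 0.0013, 0, 0, 0, 0, 0, 0.00031, 0.00163, 0, 0, 0, 0, 0, 0.00038, 0.00196, 0, 0, 0, 0, 0, 0.00038, 0.00196, 0, 0, 0, 0, 0, 0.00038, 0.00196, 0, 0, 0, 0, 0, 0.00038, 0.00196, 0, 0, 0, 0, 0, 0.00038, 0.00196, 0, 0])

```text
clock: 11.08
position: [528.3, 46.6, 71.9]
ee_rot: [0.002, 0.996, -0.095, -0.0]
ft_force: [-3.1, -3.4, 7.1]
width: 39.5
```

```bash
python3 q.py
```

```text
t 11.08 along -23.75 across 0.14 z 71.93 | Fy -3.91 Fx -2.40 Fz 7.10 w 39.5 [-0.546  0.363  0.051]
```

Emit:
servo_tool(series=[0, 0, 0, 9e-05, 0.00049, 0, 0, 0, 0, 0, 0.00019, 0.00098, 0, 0, 0, 0, 0, 0.00028, 0.00147, 0, 0, 0, 0, 0, 0.00038, 0.00196, 0, 0, 0, 0, 0, 0.00047, 0.00245, 0, 0, 0, 0, 0, 0.00056, 0.00295, 0, 0, 0, 0, 0, 0.00056, 0.00295, 0, 0, 0, 0, 0, 0.00056, 0.00295, 0, 0, 0, 0, 0, 0.00056, 0.00295, 0, 0, 0, 0, 0, 0.00056, 0.00295, 0, 0])

```text
clock: 11.92
position: [528.8, 49.5, 72.0]
ee_rot: [0.002, 0.995, -0.095, -0.0]
ft_force: [-3.6, -4.1, 6.1]
width: 39.3
```

```bash
python3 q.py
```

```text
t 11.92 along -20.72 across 0.14 z 71.96 | Fy -4.67 Fx -2.74 Fz 6.15 w 39.3 [-0.57   0.378  0.058]
```

Emit:
servo_tool(series=[0, 0, 0, 6e-05, 0.00033, 0, 0, 0, 0, 0, 0.00013, 0.00066, 0, 0, 0, 0, 0, 0.00019, 0.00098, 0, 0, 0, 0, 0, 0.00025, 0.0013, 0, 0, 0, 0, 0, 0.00031, 0.00163, 0, 0, 0, 0, 0, 0.00038, 0.00196, 0, 0, 0, 0, 0, 0.00038, 0.00196, 0, 0, 0, 0, 0, 0.00038, 0.00196, 0, 0, 0, 0, 0, 0.00038, 0.00196, 0, 0, 0, 0, 0, 0.00038, 0.00196, 0, 0])

```text
clock: 12.75
position: [529.2, 51.4, 72.0]
ee_rot: [0.002, 0.995, -0.095, -0.0]
ft_force: [-3.9, -3.8, 7.0]
width: 39.3
```

```bash
python3 q.py
```

```text
t 12.75 along -18.77 across 0.16 z 71.97 | Fy -4.50 Fx -3.15 Fz 6.98 w 39.3 [-0.534  0.345  0.008]
```

Emit:
servo_tool(series=[0, 0, 0, 6e-05, 0.00033, 0, 0, 0, 0, 0, 0.00013, 0.00066, 0, 0, 0, 0, 0, 0.00019, 0.00098, 0, 0, 0, 0, 0, 0.00025, 0.0013, 0, 0, 0, 0, 0, 0.00031, 0.00163, 0, 0, 0, 0, 0, 0.00038, 0.00196, 0, 0, 0, 0, 0, 0.00038, 0.00196, 0, 0, 0, 0, 0, 0.00038, 0.00196, 0, 0, 0, 0, 0, 0.00038, 0.00196, 0, 0, 0, 0, 0, 0.00038, 0.00196, 0, 0])

```text
clock: 13.58
position: [529.3, 51.8, 72.0]
ee_rot: [0.004, 0.996, -0.095, -0.001]
ft_force: [-5.9, -9.9, 8.3]
width: 39.6
```

```bash
python3 q.py
```

```text
t 13.58 along -18.43 across 0.16 z 71.96 | Fy -10.81 Fx -3.96 Fz 8.31 w 39.6 [-1.449  0.581  0.027]
```

It has come solid at the other end too, at along = -18.4. Confirming with 0.5 mm more.

Emit:
servo_tool(series=[0, 0, 0, 5e-05, 0.00025, 0, 0, 0, 0, 0, 9e-05, 0.00049, 0, 0, 0, 0, 0, 9e-05, 0.00049, 0, 0, 0, 0, 0, 9e-05, 0.00049, 0, 0, 0, 0, 0, 9e-05, 0.00049, 0, 0, 0, 0, 0, 9e-05, 0.00049, 0, 0, 0, 0, 0, 9e-05, 0.00049, 0, 0, 0, 0, 0, 9e-05, 0.00049, 0, 0, 0, 0, 0, 9e-05, 0.00049, 0, 0, 0, 0, 0, 9e-05, 0.00049, 0, 0])

```text
clock: 14.42
position: [529.3, 51.8, 72.0]
ee_rot: [0.004, 0.996, -0.095, -0.001]
ft_force: [-5.1, -12.1, 8.0]
width: 39.3
```

```bash
python3 q.py
```

```text
t 14.42 along -18.41 across 0.14 z 71.95 | Fy -12.81 Fx -2.72 Fz 8.02 w 39.3 [-1.687  0.673 -0.032]
```

The float felt is 12.1 mm (-30.5 to -18.4), so the middle is -24.46. Moving there; the elastic unloading should take about 4 of the 10 mm commanded, as it did before.

Emit:
servo_tool(series=[0, 0, 0, -0.00024, -0.00123, 0, 0, 0, 0, 0, -0.00047, -0.00246, 0, 0, 0, 0, 0, -0.00071, -0.00368, 0, 0, 0, 0, 0, -0.00094, -0.00491, 0, 0, 0, 0, 0, -0.00118, -0.00614, 0, 0, 0, 0, 0, -0.00141, -0.00737, 0, 0, 0, 0, 0, -0.00165, -0.0086, 0, 0, 0, 0, 0, -0.00188, -0.00982, 0, 0, 0, 0, 0, -0.00188, -0.00982, 0, 0, 0, 0, 0, -0.00188, -0.00982, 0, 0])

```text
clock: 15.25
position: [528.2, 46.1, 71.9]
ee_rot: [-0.0, 0.995, -0.095, 0.0]
ft_force: [-1.3, 3.1, 6.0]
width: 39.6
```

```bash
python3 q.py
```

```text
t 15.25 along -24.24 across 0.14 z 71.94 | Fy 2.78 Fx -1.87 Fz 6.02 w 39.6 [0.555 0.104 0.028]
```

Emit:
servo_tool(series=[0, 0, 0, 5e-05, 0.00025, 0, 0, 0, 0, 0, 8e-05, 0.0004, 0, 0, 0, 0, 0, 8e-05, 0.0004, 0, 0, 0, 0, 0, 8e-05, 0.0004, 0, 0, 0, 0, 0, 8e-05, 0.0004, 0, 0.6, 0, 0, 0, 8e-05, 0.0004, 0, 0.8, 0, 0, 0, 8e-05, 0.0004, 0, 1, 0, 0, 0, 8e-05, 0.0004, 0, 1, 0, 0, 0, 8e-05, 0.0004, 0, 1, 0, 0, 0, 8e-05, 0.0004, 0, 1])

```text
clock: 16.08
position: [527.8, 46.0, 71.4]
ee_rot: [0.0, 0.995, -0.095, -0.0]
ft_force: [0.5, -0.4, 0.2]
width: 85.4
```

```bash
python3 q.py
```

```text
t 16.08 along -24.42 across -0.18 z 71.36 | Fy -0.28 Fx 0.54 Fz 0.24 w 85.4 [0.035 0.033 0.007]
```

The spindle is released at -24.3, give or take 0.2. I'll lift clear and shift over the motor hub, then check with the scene camera.

Emit:
servo_tool(series=[0, 0, 0, 0, 0, 0.015, 1, 0, 0, 0, 0, 0, 0.045, 1, 0, 0, 0, 0, 0, 0.08, 1, 0, 0, 0, -0.003, -0.0135, 0.11, 1, 0, 0, 0, -0.006, -0.03, 0.13, 1, 0, 0, 0, -0.009, -0.047, 0.13, 1, 0, 0, 0, -0.012, -0.06, 0.13, 1, 0, 0, 0, -0.013, -0.0677, 0.13, 1, 0, 0, 0, -0.013, -0.0677, 0.13, 1, 0, 0, 0, -0.013, -0.0677, 0.13, 1])

```text
clock: 16.92
position: [514.8, -21.6, 201.1]
ee_rot: [-0.0, 0.995, -0.095, -0.0]
ft_force: [0.2, 0.5, 0.3]
width: 85.3
```

```bash
python3 q.py
python3 - <<'E'
from h import *
im,d=get_image("scene"); np.savez("scene3.npz",im=im,d=d)
cv2.imwrite("pics/scene3.png",cv2.resize(im[110:260,165:365,::-1],None,fx=4,fy=4,interpolation=cv2.INTER_CUBIC))
f=np.load("fr2_top.npz")
for n in("scene0","scene2","scene3"):
    z=np.load(n+".npz"); im,d=z["im"],z["d"]; P=pts("scene",d); X=(P[...,:2]-f["cc"])@f["x"];Y=(P[...,:2]-f["cc"])@f["y"];Z=P[...,2]
    hsv=cv2.cvtColor(im,cv2.COLOR_RGB2HSV); o=(hsv[...,0]<14)&(hsv[...,1]>170)&(abs(X)<30)&(abs(Y)<80)&(Z>60)&(Z<112); v,u=np.nonzero(o)
    print(n,"orange",o.sum(),Y[o].min(),Y[o].mean())
    for nm,a,b in(("m",-130,-58),("s",-58,10),("fl",130,165)):
        k=(Y>a)&(Y<b)&(Z>98)&(Z<112)&(abs(X)<16); s=np.sort(Y[k]); print(nm,k.sum(),s[:3].round(1),s[-3:].round(1))
E
```

```text
t 16.92 along -93.23 across -0.31 z 201.13 | Fy 0.52 Fx 0.06 Fz 0.29 w 85.3 [ 0.016 -0.003 -0.041]
scene0 orange 28 -45.821864316541884 -42.14034595191525
m 71 [-107.5 -107.3 -107. ] [-72.9 -72.7 -72.5]
s 72 [-45.8 -45.3 -44.5] [-9.  -7.7 -7.5]
fl 24 [147.3 148.2 148.5] [155.8 155.8 156.3]
scene2 orange 30 -54.98818312674316 -50.72538064251907
m 70 [-108.  -107.6 -106.8] [-73.  -72.3 -70.9]
s 35 [-54.5 -54.  -53.4] [-35.7 -25.4 -24.4]
fl 26 [138.9 139.6 139.7] [146.8 147.5 148.4]
scene3 orange 26 -48.14656734598474 -44.94460539363341
m 68 [-108.8 -107.8 -107.5] [-74.2 -73.  -71.6]
s 68 [-47.3 -47.2 -46.8] [-11.6 -10.9  -8.9]
fl 27 [145.  145.3 145.6] [154.1 154.3 155.5]
```

View pics/scene3.png

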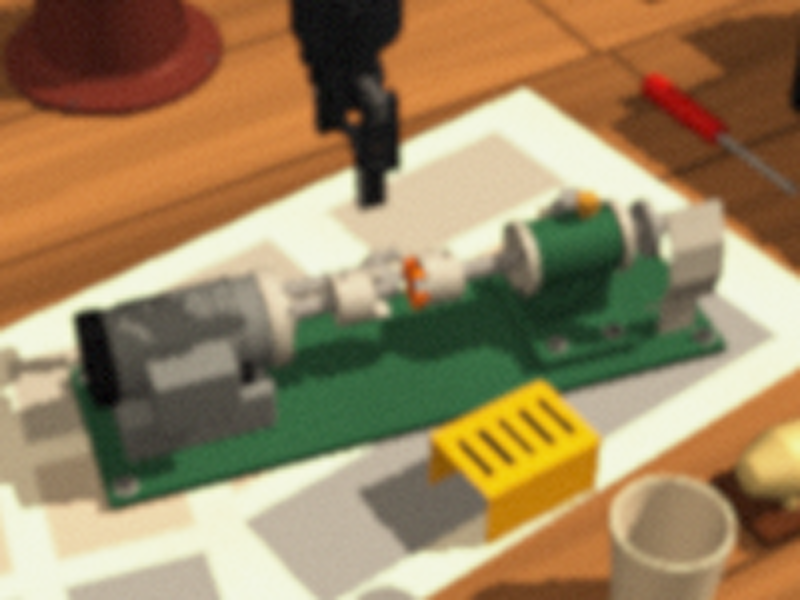

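The scene crop shows the spindle hub and spider standing free at (418,282) and the motor hub at (358,295). The spider has moved -2.7 mm from its start, which matches the tool reading. The gap to the motor hub's face is about 31.4 mm. Descending onto the motor hub.

Emit:
servo_tool(series=[0, 0, 0, 0, 0, -0.02, 1, 0, 0, 0, 0, 0, -0.045, 1, 0, 0, 0, 0, 0, -0.07, 1, 0, 0, 0, 0, 0, -0.09, 1, 0, 0, 0, 0, 0, -0.108, 1, 0, 0, 0, 0, 0, -0.12, 1, 0, 0, 0, 0, 0, -0.127, 1, 0, 0, 0, 0, 0, -0.129, 1, 0, 0, 0, 0, 0, -0.129, 1, 0, 0, 0, 0, 0, -0.129, 1])

```text
clock: 17.8
position: [515.9, -21.6, 73.7]
ee_rot: [0.0, 0.995, -0.095, 0.001]
ft_force: [-0.0, 0.4, 0.1]
width: 85.2
```

Emit:
servo_tool(series=[0, 0, 0, 0, 0, 0, 0.7, 0, 0, 0, 0, 0, 0, 0.55, 0, 0, 0, 0, 0, 0, 0.5, 0, 0, 0, 0, 0, 0, 0.45, 0, 0, 0, 0, 0, 0, 0.4, 0, 0, 0, 0, 0, 0, 0.3, 0, 0, 0, 0, 0, 0, 0.2, 0, 0, 0, 0, 0, 0, 0.1, 0, 0, 0, 0, 0, 0, 0, 0, 0, 0, 0, 0, 0, 0], newtons=20)

```text
clock: 18.63
position: [515.2, -21.7, 73.3]
ee_rot: [0.0, 0.995, -0.095, 0.0]
ft_force: [-2.1, 0.2, 6.3]
width: 39.3
```

```bash
python3 q.py
```

```text
t 18.63 along -93.26 across 0.15 z 73.29 | Fy -0.17 Fx -2.07 Fz 6.34 w 39.3 [0.076 0.375 0.027]
```

Emit:
servo_tool(series=[0, 0, 0, 0.0004, 0.0021, 0, 0, 0, 0, 0, 0.001, 0.0053, 0, 0, 0, 0, 0, 0.0017, 0.0089, 0, 0, 0, 0, 0, 0.0024, 0.0125, 0, 0, 0, 0, 0, 0.0031, 0.0161, 0, 0, 0, 0, 0, 0.0038, 0.0197, 0, 0, 0, 0, 0, 0.0044, 0.0229, 0, 0, 0, 0, 0, 0.0048, 0.0249, 0, 0, 0, 0, 0, 0.0049, 0.0255, 0, 0, 0, 0, 0, 0.0049, 0.0255, 0, 0])

```text
clock: 19.47
position: [520.1, 3.9, 73.3]
ee_rot: [0.0, 0.996, -0.095, 0.0]
ft_force: [-3.2, -0.9, 5.0]
width: 39.3
```

```bash
python3 q.py
python3 - <<'E'
from h import *
im,d=get_image("scene"); np.savez("scene4.npz",im=im,d=d)
cv2.imwrite("pics/scene4.png",cv2.resize(im[150:210,220:320,::-1],None,fx=8,fy=8,interpolation=cv2.INTER_CUBIC))
f=np.load("fr2_top.npz")
for n in("scene3","scene4"):
    z=np.load(n+".npz"); im,d=z["im"],z["d"]; P=pts("scene",d); X=(P[...,:2]-f["cc"])@f["x"];Y=(P[...,:2]-f["cc"])@f["y"];Z=P[...,2]
    hsv=cv2.cvtColor(im,cv2.COLOR_RGB2HSV); o=(hsv[...,0]<14)&(hsv[...,1]>170)&(abs(X)<30)&(abs(Y)<60)&(Z>60)&(Z<112); v,u=np.nonzero(o)
    print(n,"orange",o.sum(),Y[o].min(),Y[o].mean(),u.mean(),v.mean())
    k=(Y>130)&(Y<165)&(Z>98)&(Z<112)&(abs(X)<16); s=np.sort(Y[k]); print("fl",k.sum(),s[:3].round(1),s.mean().round(2),s[-3:].round(1))
E
```

```text
t 19.47 along -67.22 across 0.18 z 73.29 | Fy -1.51 Fx -2.97 Fz 5.02 w 39.3 [0.023 0.385 0.007]
scene3 orange 26 -48.14656734598474 -44.94460539363341 268.0 179.92307692307693
fl 27 [145.  145.3 145.6] 148.98 [154.1 154.3 155.5]
scene4 orange 1 -43.79908610637984 -43.79908610637984 270.0 184.0
fl 26 [143.2 144.6 145.2] 148.55 [153.2 153.5 153.7]
```

View pics/scene4.png

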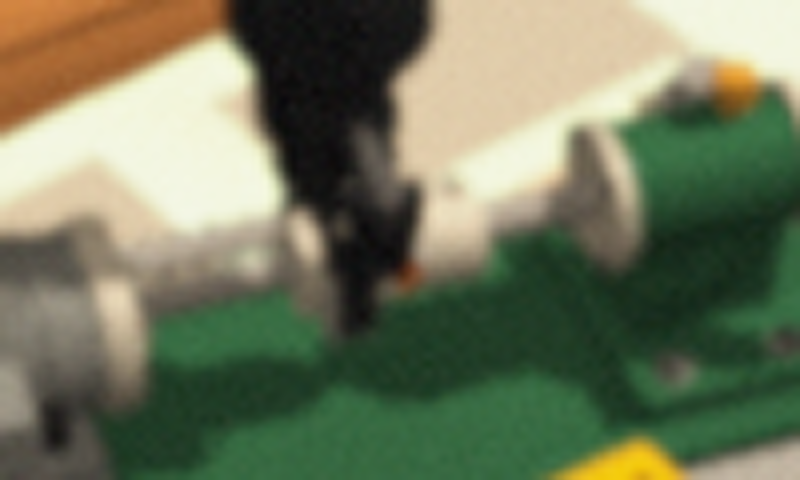

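The motor hub is sliding with -1.5 N and the gripper hides most of the spider. Expected gap is about 5.3 mm. I'll move 3 mm, then take small steps by feel.

Emit:
servo_tool(series=[0, 0, 0, 9e-05, 0.00049, 0, 0, 0, 0, 0, 0.00019, 0.00098, 0, 0, 0, 0, 0, 0.00028, 0.00147, 0, 0, 0, 0, 0, 0.00038, 0.00196, 0, 0, 0, 0, 0, 0.00047, 0.00245, 0, 0, 0, 0, 0, 0.00056, 0.00295, 0, 0, 0, 0, 0, 0.00056, 0.00295, 0, 0, 0, 0, 0, 0.00056, 0.00295, 0, 0, 0, 0, 0, 0.00056, 0.00295, 0, 0, 0, 0, 0, 0.00056, 0.00295, 0, 0])

```text
clock: 20.35
position: [520.7, 6.6, 73.3]
ee_rot: [0.0, 0.995, -0.095, 0.0]
ft_force: [-3.1, -0.4, 6.0]
width: 39.2
```

```bash
python3 q.py
```

```text
t 20.35 along -64.44 across 0.18 z 73.30 | Fy -0.99 Fx -2.92 Fz 6.02 w 39.2 [-0.066  0.441  0.036]
```

Now 0.6 mm steps.

Emit:
servo_tool(series=[0, 0, 0, 3e-05, 0.00015, 0, 0, 0, 0, 0, 6e-05, 0.0003, 0, 0, 0, 0, 0, 9e-05, 0.00045, 0, 0, 0, 0, 0, 0.00011, 0.00059, 0, 0, 0, 0, 0, 0.00011, 0.00059, 0, 0, 0, 0, 0, 0.00011, 0.00059, 0, 0, 0, 0, 0, 0.00011, 0.00059, 0, 0, 0, 0, 0, 0.00011, 0.00059, 0, 0, 0, 0, 0, 0.00011, 0.00059, 0, 0, 0, 0, 0, 0.00011, 0.00059, 0, 0])

```text
clock: 21.18
position: [520.7, 7.1, 73.3]
ee_rot: [0.0, 0.995, -0.095, 0.0]
ft_force: [-2.1, -0.4, 4.7]
width: 39.2
```

```bash
python3 q.py
```

```text
t 21.18 along -63.91 across 0.16 z 73.29 | Fy -0.78 Fx -1.99 Fz 4.70 w 39.2 [-0.137  0.437  0.049]
```

Emit:
servo_tool(series=[0, 0, 0, 3e-05, 0.00015, 0, 0, 0, 0, 0, 6e-05, 0.0003, 0, 0, 0, 0, 0, 9e-05, 0.00045, 0, 0, 0, 0, 0, 0.00011, 0.00059, 0, 0, 0, 0, 0, 0.00011, 0.00059, 0, 0, 0, 0, 0, 0.00011, 0.00059, 0, 0, 0, 0, 0, 0.00011, 0.00059, 0, 0, 0, 0, 0, 0.00011, 0.00059, 0, 0, 0, 0, 0, 0.00011, 0.00059, 0, 0, 0, 0, 0, 0.00011, 0.00059, 0, 0])

```text
clock: 22.02
position: [520.8, 7.7, 73.3]
ee_rot: [0.0, 0.995, -0.095, 0.0]
ft_force: [-2.2, -0.3, 5.4]
width: 39.5
```

```bash
python3 q.py
```

```text
t 22.02 along -63.29 across 0.16 z 73.28 | Fy -0.74 Fx -2.14 Fz 5.41 w 39.5 [-0.103  0.469 -0.002]
```

Emit:
servo_tool(series=[0, 0, 0, 3e-05, 0.00015, 0, 0, 0, 0, 0, 6e-05, 0.0003, 0, 0, 0, 0, 0, 9e-05, 0.00045, 0, 0, 0, 0, 0, 0.00011, 0.00059, 0, 0, 0, 0, 0, 0.00011, 0.00059, 0, 0, 0, 0, 0, 0.00011, 0.00059, 0, 0, 0, 0, 0, 0.00011, 0.00059, 0, 0, 0, 0, 0, 0.00011, 0.00059, 0, 0, 0, 0, 0, 0.00011, 0.00059, 0, 0, 0, 0, 0, 0.00011, 0.00059, 0, 0])

```text
clock: 22.85
position: [521.0, 8.3, 73.3]
ee_rot: [0.0, 0.995, -0.095, 0.0]
ft_force: [-3.2, -1.1, 6.0]
width: 39.5
```

```bash
python3 q.py
```

```text
t 22.85 along -62.68 across 0.17 z 73.31 | Fy -1.72 Fx -2.93 Fz 6.01 w 39.5 [-0.164  0.474  0.04 ]
```

Emit:
servo_tool(series=[0, 0, 0, 3e-05, 0.00015, 0, 0, 0, 0, 0, 6e-05, 0.0003, 0, 0, 0, 0, 0, 9e-05, 0.00045, 0, 0, 0, 0, 0, 0.00011, 0.00059, 0, 0, 0, 0, 0, 0.00011, 0.00059, 0, 0, 0, 0, 0, 0.00011, 0.00059, 0, 0, 0, 0, 0, 0.00011, 0.00059, 0, 0, 0, 0, 0, 0.00011, 0.00059, 0, 0, 0, 0, 0, 0.00011, 0.00059, 0, 0, 0, 0, 0, 0.00011, 0.00059, 0, 0])

```text
clock: 23.68
position: [521.0, 8.9, 73.3]
ee_rot: [0.0, 0.995, -0.095, 0.0]
ft_force: [-2.3, -1.2, 6.0]
width: 39.4
```

```bash
python3 q.py
```

```text
t 23.68 along -62.10 across 0.13 z 73.26 | Fy -1.59 Fx -2.02 Fz 6.00 w 39.4 [-0.17   0.431  0.062]
```

Emit:
servo_tool(series=[0, 0, 0, 3e-05, 0.00015, 0, 0, 0, 0, 0, 5e-05, 0.0003, 0, 0, 0, 0, 0, 8e-05, 0.0004, 0, 0, 0, 0, 0, 0.0001, 0.00049, 0, 0, 0, 0, 0, 0.0001, 0.00049, 0, 0, 0, 0, 0, 0.0001, 0.00049, 0, 0, 0, 0, 0, 0.0001, 0.00049, 0, 0, 0, 0, 0, 0.0001, 0.00049, 0, 0, 0, 0, 0, 0.0001, 0.00049, 0, 0, 0, 0, 0, 0.0001, 0.00049, 0, 0])

```text
clock: 24.52
position: [521.2, 9.3, 73.3]
ee_rot: [0.0, 0.995, -0.095, 0.0]
ft_force: [-2.9, -0.4, 5.2]
width: 39.1
```

```bash
python3 q.py
```

```text
t 24.52 along -61.63 across 0.17 z 73.29 | Fy -0.97 Fx -2.72 Fz 5.24 w 39.1 [-0.097  0.462 -0.01 ]
```

Emit:
servo_tool(series=[0, 0, 0, 3e-05, 0.00015, 0, 0, 0, 0, 0, 5e-05, 0.0003, 0, 0, 0, 0, 0, 8e-05, 0.0004, 0, 0, 0, 0, 0, 0.0001, 0.00049, 0, 0, 0, 0, 0, 0.0001, 0.00049, 0, 0, 0, 0, 0, 0.0001, 0.00049, 0, 0, 0, 0, 0, 0.0001, 0.00049, 0, 0, 0, 0, 0, 0.0001, 0.00049, 0, 0, 0, 0, 0, 0.0001, 0.00049, 0, 0, 0, 0, 0, 0.0001, 0.00049, 0, 0])

```text
clock: 25.35
position: [521.2, 9.5, 73.3]
ee_rot: [0.001, 0.995, -0.095, 0.0]
ft_force: [-3.6, -2.0, 5.8]
width: 39.4
```

```bash
python3 q.py
```

```text
t 25.35 along -61.50 across 0.16 z 73.29 | Fy -2.60 Fx -3.13 Fz 5.83 w 39.4 [-0.336  0.54   0.005]
```

The tool stopped 0.35 mm short and both force and moment rose, which looks like light contact. I'll confirm with 0.2 mm more, still below the spindle's drag.

Emit:
servo_tool(series=[0, 0, 0, 2e-05, 0.0001, 0, 0, 0, 0, 0, 4e-05, 0.0002, 0, 0, 0, 0, 0, 4e-05, 0.0002, 0, 0, 0, 0, 0, 4e-05, 0.0002, 0, 0, 0, 0, 0, 4e-05, 0.0002, 0, 0, 0, 0, 0, 4e-05, 0.0002, 0, 0, 0, 0, 0, 4e-05, 0.0002, 0, 0, 0, 0, 0, 4e-05, 0.0002, 0, 0, 0, 0, 0, 4e-05, 0.0002, 0, 0, 0, 0, 0, 4e-05, 0.0002, 0, 0])

```text
clock: 26.18
position: [521.2, 9.5, 73.3]
ee_rot: [0.001, 0.995, -0.095, -0.0]
ft_force: [-2.9, -2.5, 6.3]
width: 39.2
```

```bash
python3 q.py
```

```text
t 26.18 along -61.51 across 0.17 z 73.28 | Fy -3.02 Fx -2.39 Fz 6.29 w 39.2 [-0.494  0.544 -0.002]
```

Contact confirmed: the tool didn't move and the force and moment rose. Unloading the arm's spring, then letting go.

Emit:
servo_tool(series=[0, 0, 0, -3e-05, -0.00015, 0, 0, 0, 0, 0, -6e-05, -0.0003, 0, 0, 0, 0, 0, -6e-05, -0.0003, 0, 0, 0, 0, 0, -6e-05, -0.0003, 0, 0, 0, 0, 0, -6e-05, -0.0003, 0, 0.6, 0, 0, 0, -6e-05, -0.0003, 0, 0.8, 0, 0, 0, -6e-05, -0.0003, 0, 1, 0, 0, 0, -6e-05, -0.0003, 0, 1, 0, 0, 0, -6e-05, -0.0003, 0, 1, 0, 0, 0, -6e-05, -0.0003, 0, 1])

```text
clock: 27.02
position: [521.0, 10.1, 72.4]
ee_rot: [-0.0, 0.995, -0.095, -0.0]
ft_force: [0.0, -0.3, -0.1]
width: 85.5
```

Emit:
servo_tool(series=[0, 0, 0, 0, 0, 0.015, 1, 0, 0, 0, 0, 0, 0.045, 1, 0, 0, 0, 0, 0, 0.08, 1, 0, 0, 0, 0, 0, 0.12, 1, 0, 0, 0, -0.02, 0, 0.155, 1, 0, 0, 0, -0.05, -0.01, 0.175, 1, 0, 0, 0, -0.08, -0.02, 0.18, 1, 0, 0, 0, -0.11, -0.03, 0.18, 1, 0, 0, 0, -0.13, -0.04, 0.18, 1, 0, 0, 0, -0.13, -0.04, 0.18, 1])

```text
clock: 27.85
position: [389.0, -30.8, 252.9]
ee_rot: [0.001, 0.995, -0.096, 0.001]
ft_force: [-0.1, -0.2, 0.5]
width: 85.5
```

```bash
python3 q.py
python3 - <<'E'
from h import *
f=np.load("fr2_top.npz")
for n in("scene","top"):
    im,d=get_image(n); np.savez(n+"5.npz",im=im,d=d)
    a=(150,210,220,320) if n=="scene" else (185,245,190,290)
    cv2.imwrite(f"pics/{n}5.png",cv2.resize(im[a[0]:a[1],a[2]:a[3],::-1],None,fx=8,fy=8,interpolation=cv2.INTER_CUBIC))
for n in("scene0","scene3","scene5","top5"):
    z=np.load(n+".npz"); im,d=z["im"],z["d"]; P=pts(n[:-1],d); X=(P[...,:2]-f["cc"])@f["x"];Y=(P[...,:2]-f["cc"])@f["y"];Z=P[...,2]
    hsv=cv2.cvtColor(im,cv2.COLOR_RGB2HSV); o=(hsv[...,0]<14)&(hsv[...,1]>150)&(abs(X)<30)&(abs(Y)<80)&(Z>60)&(Z<112)
    print(n,"orange",o.sum(),Y[o].min() if o.any() else 0,Y[o].mean())
    for nm,a,b in(("hubs",-130,10),("fl",130,165)):
        k=(Y>a)&(Y<b)&(Z>98)&(Z<112)&(abs(X)<16); s=np.sort(Y[k]); 
        if len(s): print(nm,k.sum(),s[:3].round(1),s.mean().round(2),s[-3:].round(1))
E
```

```text
t 27.85 along -125.94 across -122.10 z 252.92 | Fy -0.17 Fx -0.06 Fz 0.55 w 85.5 [-0.023 -0.005 -0.035]
scene0 orange 34 -45.92169351375082 -41.742633534777326
hubs 143 [-107.5 -107.3 -107. ] -58.65 [-9.  -7.7 -7.5]
fl 24 [147.3 148.2 148.5] 151.25 [155.8 155.8 156.3]
scene3 orange 35 -48.14656734598474 -44.55775709446874
hubs 136 [-108.8 -107.8 -107.5] -60.79 [-11.6 -10.9  -8.9]
fl 27 [145.  145.3 145.6] 148.98 [154.1 154.3 155.5]
scene5 orange 6 -43.625726060113614 -41.54141581481005
hubs 136 [-76.8 -76.3 -76. ] -44.61 [-10.9 -10.1 -10. ]
fl 27 [144.6 144.7 144.7] 148.33 [152.4 154.8 155.9]
top5 orange 5 -43.31704903706745 -41.423545998426164
hubs 248 [-75.6 -75.4 -75.1] -42.61 [-10.7 -10.3  -9.7]
fl 44 [145.6 146.1 146.2] 149.82 [154.4 154.7 158.2]
```

View pics/scene5.png

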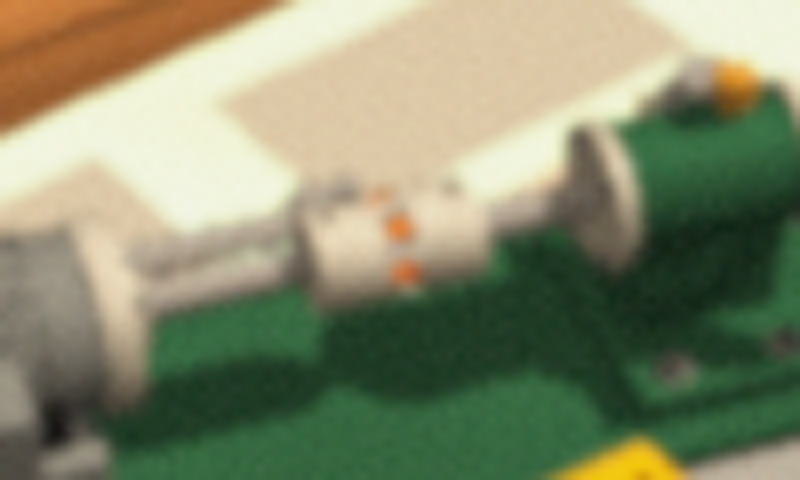

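View pics/top5.png

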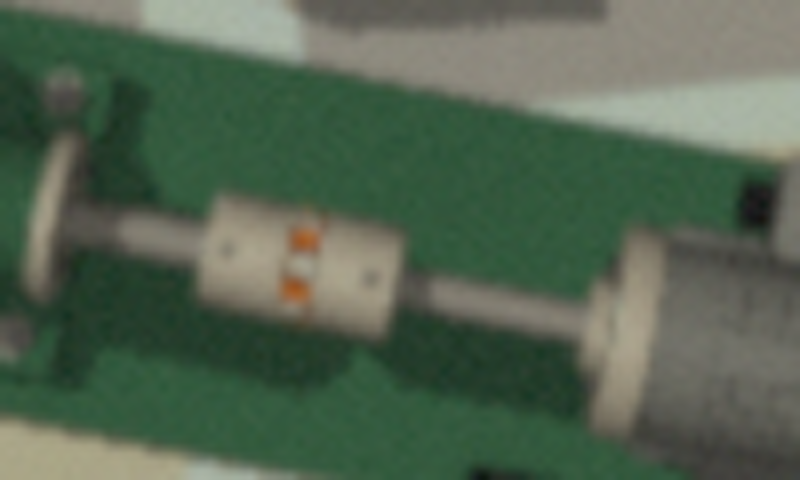

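In both close-ups the coupling is closed, with the jaws between the spider's legs and no visible gap. The closed coupling measures 66.2 mm against 66 nominal. The spindle is 2.6 mm from its start, against 2.76 mm for exact mid-float. The arm is clear with zero force, so I'm handing in.

```bash
python3 -c "
from plant import job_done; print(job_done())"
```

```text
the job is handed in; nothing more can be done
None
```

The job is handed in at about 28 s of the 54 s allowed; no verdict was reported. By my own checks the spindle is at mid-float and the coupling is closed.

**Stops:** I gripped the spindle's coupling half at 20 N and pushed towards the motor until it came solid. I then drew it the other way until it came solid again. Net of seal drag, the push was roughly 8 N on each stop. The peak reading at the wrist was about 12–13 N, against the 25 N limit.

**Mid-float:** The float felt was 12.1 mm. I left the spindle within about 0.3 mm of its middle and let go.

**Motor half:** I slid the motor's coupling half up until it met the spider with about 2 N, below the spindle's 4.5 N drag. I then let go and backed the arm away.

**Last checks:**
- **Coupling length:** the closed coupling measured about 66 mm in both cameras (66.2 mm in the scene view, about 65 mm from the top), against 66 mm nominal.
- **Spindle position:** the top camera put the spindle about 2.6 mm from its start, against 2.76 mm for exact mid-float. The flange averages scattered by under 1 mm, which is camera noise.
- **Arm:** it read zero force and was touching nothing.
- **One disagreement:** the tool sprang about 0.6 mm towards the spindle as the motor half was released. The pictures showed no movement of the coupling from it.
- **Bystanders:** I did not measure them again at the end. Nothing felt or seen suggested they were touched.

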